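# Lock the quarter-turn stud of a tester's cover

### The job

Take the orange slotted-stud key from its wooden stand and use it to fasten the brass stud in the tester's blue cover: seat the blade in the slot, press the stud down and turn it clockwise with the press kept on until it drops fully home into its catch, about a quarter turn on. Press and turn gently by feel, with no more than about 15 N, touch the stud with nothing but the key, and leave the other things on the bench where they are. Then put the key back upright in its stand and let go.

Things in the scene. Friction and masses are not known exactly. Their poses are not given: they have to be found in the camera images.
- tester: Watch water-resistance tester, a heavy fixed instrument: white body with a blue cover plate on top, 130 (x) x 110 (y) x 60 mm high. Origin: centre of its underside; its x axis points away from its display front, z up. The stud's axis passes vertically through the origin; the cover's top is 60 mm above it.
- slot (a point): Centre of the slot's floor in the brass stud: straight slot 5.5 mm wide, 6 mm deep, open at both ends, across a round head 31 mm wide. x runs along the slot, z up. At the start the slot lies within 0.1 rad of the tester's x axis (white mark), its floor 2 mm above the cover's top, the head's top 8 mm above it. The red marks show the crosswise, locked direction.
- stud: The brass stud; origin on its axis. It stays at the depth it is pushed to (stiff seal, 6 N). Pressed 3 mm it lands on a hidden ledge; only there can it turn, clockwise from above. At 1.0 to 1.4 rad from the tester's x axis, hidden, different each run, the catch begins: under a press of 8 N or more it drops 4 mm further, 7.5 mm in all, and stays. A hard stop lies 0.17 rad past that.
- key: Loose stud key, 80 g, 98 mm long, upright in its stand. From the tip up: steel blade 16 mm wide (x), 3.5 mm thick (y), 10 mm long; 10 mm shank; 36 mm flange, underside 34 mm above the tip; square orange handle 22 x 22 mm from 38 to 98 mm, sides parallel to the blade's x and y. Origin: centre of the tip; z up along the handle.
- key_grip (a point): Centre of the key's handle, 68 mm above the blade's tip; axes as the key's.
- stand_hole (a point): Centre of the mouth of the hole (22 mm across, through) in the key's wooden stand, a fixed 62 x 62 x 36 mm block; the point is 36 mm above the bench. The key's flange rests on the block round the hole, the tip then 34 mm below the point. x, y along the block's sides, z up.
- loupe: Black eye loupe, 32 mm across, 28 mm high, loose on the bench; bystander. Origin: centre of its underside.
- rodico_pot: Small pink pot with a red foot, 22 mm across, 18 mm high, loose; bystander. Origin: centre of its underside.
- marker: Marker pen lying on the bench, 120 mm long, 15 mm thick, loose; bystander. Origin: centre of its underside.
- air_blower: Blue rubber air blower, 82 x 54 x 52 mm, loose; bystander. Origin: centre of its underside.
Mind the look-alikes: they are no part of the job. What is shaped like the part that bears stand_hole but green or purple is not meant.

How it is judged:
By the outcome, as a careful person would: the job done as asked, in the order asked, and still so for the second after the job is handed in, with the robot touching nothing.
It also fails if it takes over 72 s, if anything falls off the work surface, if the arm or the gripper's body presses on something with over 40 N, if the wrist force passes 120 N, or if a joint passes its speed limit or range.

### The arm

A 6-joint arm with a two-finger parallel gripper is mounted at the origin on a cart in front of the work surface, level with it; the furniture and walls round the work are solid. World frame = base frame: x ahead of the robot, y to its left, z up, the work surface at z = 0. Lengths are in mm, angles in degrees, forces in N, time in s.
With the tool pointing down it reaches from about 350 to 850 mm from the base axis. Payload 8.1 kg.
Tool frame: the origin (TCP) lies midway between the tips of the shut fingers; the grasp point (between the pads) lies 19 mm behind it; z points along the fingers, y is the line along which they close (so a half turn about z gives the same grasp; the last joint's range is limited). The gripper opens to 85 mm and grips with 20 to 120 N. Pads are 22 mm wide; open, the fingers measure 114 mm over their backs; the gripper's body (76 mm by 85 mm) begins 54 mm behind the grasp point. The pads swing forward as they close: fully open they stand 13 mm farther back than shut.
Start: joints at [-82.185, 7.471, 85.268, -0, 87.261, -4.893], TCP at [132.012, -585.302, 208.792] pointing down, gripper open.
Joint ranges: [-169.43, 169.43], [-51.17, 129.36], [1.28, 143.12], [-76.62, 256.62], [0, 156.53], [-152.29, 152.29]. Speed limits (degrees/s): [136.94, 136.94, 159.86, 180, 180, 180].

### API

Orientations are given as [roll, pitch, yaw] about the fixed x, y, z axes, in that order (R = Rz(yaw) Ry(pitch) Rx(roll)).
In Python, from bench import sense, snapshot, order, finder gives the robot as it stands.
- The arm moves only by the tool send_rows, never from a script. Its argument "steps" is a list of rows, each a list of 2 entries, a list of its own where there are three numbers: the shift along the world's x, y, z in units of 30 mm (1.0 is 30 mm), then the turn, a rotation vector about the world's x, y, z in rad. In form: [[[dx, dy, dz], [wx, wy, wz]], ...]. A call has 1 to 10 rows; each row is the pose to reach, as a shift and turn from the pose commanded when the call began; what a row does not reach only later rows make up. A row lasts 1/8 s, in which the tool goes at most 62.5 mm and 10.7 degrees, less where a joint would pass 70% of its speed; a pose out of reach is approached as far as the arm can. A call with a gripper value outside its range is refused whole. "fingers" is the closure, from 0 (fully open) to 1 (shut), set as the call begins (left out, the last holds). The fingers move at their own pace and stop on an object; "squeeze" is the grip in N (left out, the last holds). Time passes only in rows, so rows that repeat a pose let the fingers close. It gives the time, the measured TCP pose, the force, the opening and the grip force at its end, in the units of the state.
- sense(): the state, without advancing time (a new reading comes with each control period).
- snapshot(name): name is "side" or "top"; returns a dict with "img" (400x640x3 uint8, red, green, blue), "K" (3x3 intrinsics, pixels), "pose" (4x4, takes a point from camera to world coordinates). Camera axes: x right, y up, looking along -z (the intrinsics and any distortion apply to the point x, -y, -z); pixel columns grow to the right and rows downward; lengths in mm; the calibration is good to about 2 mm. A picture is of the moment at which its call begins. There is no depth.
- order.hand_in(): hands the job in; it is judged then, once.
Trained networks look in the newest picture that a camera, given by its name, has taken for a name from the list of things; names that differ only in an ending like _2 or _b are one class to them, and where a whole thing is asked for, a point or a joint stands for the part that bears it (a point fixed in the world has none). Each returns a list of dicts, best first, with "confidence" (0 to 1); they miss things now and then, are a little off and sometimes report something else, mostly with a low value. They report only what shows in the picture. A call takes as long as a camera call. They do not tell look-alikes from the thing itself.
- finder.find_in(label, camera): "box" ([left, top, width, height] as shares, 0 to 1, of the picture: columns of its width, rows of its height, round what is visible of it).
- finder.trace(label, camera): "mask" (400x640 bool, what is visible of it) and "box" ([left, top, width, height] as shares, 0 to 1, of the picture: columns of its width, rows of its height, round what is visible of it).
- finder.pinpoint(label, camera): "at" ([column, row] as shares, 0 to 1, of the picture: columns of its width, rows of its height: a listed point, or the origin of a listed thing).
The state is a dict: "time": time; "joint_pos": joint angles; "qd": joint speeds; "joint_efforts": joint torques, N m; "tool_pos": TCP position; "tcp_rot": TCP orientation; "ft_force": force on the tool from outside, world axes, zero at the start; "wrist_torque": the same for the moment, N m; "finger_gap": finger opening in mm; "grip_force": force on a finger pad.
Only numpy, scipy, OpenCV 4.12 (cv2) and the standard library are available. Lean on these libraries where they do the work, as an engineer would, in place of code of your own. Each camera call takes 0.05 s, during which the arm holds its last target. There are 200 camera calls.

## Working session

There is one attempt and no reset: what is moved stays moved. The work goes in short steps, Python scripts to look and compute and a tool call to move; the robot and the scene stay as the last step left them, time stands still between calls to the robot, and variables do not carry over. Pictures are saved under pics/ and viewed, at most 10 in all, crops included, and the job is handed in when it is done.

Besides the shell and the picture viewer there is one more tool, called after "Request:" by a JSON object that holds its "fn" and its "kwargs", one argument or row to a line. send_rows: Moves the arm, as the interface text tells. Its arguments: {"type":"object","properties":{"steps":{"type":"array"},"fingers":{"type":"number"},"squeeze":{"type":"number"}},"required":["steps"]}

```bash
mkdir -p pics; ls; cat > h.py <<'E'
import numpy as np, cv2
from bench import sense, snapshot, order, finder
def ray(s,uv):
    K,P=np.array(s["K"]),np.array(s["pose"])
    p=np.linalg.solve(K,[uv[0],uv[1],1.]); d=P[:3,:3]@np.array([p[0],-p[1],-p[2]]); return P[:3,3],d/np.linalg.norm(d)
def atz(s,uv,z):
    o,d=ray(s,uv); return o+d*(z-o[2])/d[2]
def proj(s,X):
    K,P=np.array(s["K"]),np.array(s["pose"]); c=P[:3,:3].T@(np.array(X,float)-P[:3,3]); p=K@np.array([c[0],-c[1],-c[2]]); return p[:2]/p[2]
def save(s,n,box=None,f=1):
    im=s["img"][:,:,::-1]
    if box: im=im[box[1]:box[3],box[0]:box[2]]
    cv2.imwrite("pics/"+n,cv2.resize(im,None,fx=f,fy=f,interpolation=cv2.INTER_CUBIC))
E
python3 - <<'E'
from h import *
print(sense())
S={c:snapshot(c) for c in("top","side")}
for c,s in S.items():
    print(c,s.keys(),s["pose"].round(2).tolist() if hasattr(s["pose"],'round') else s["pose"])
for l in["key","key_grip","stand_hole","slot","stud","tester"]:
    for c in S:
        r=finder.pinpoint(l,c); print(l,c,[(np.round(np.array(q["at"])*[640,400],1).tolist(),round(q["confidence"],2)) for q in r[:4]])
im=np.vstack([S["top"]["img"],S["side"]["img"]])
cv2.imwrite("pics/top.png",S["top"]["img"][:,:,::-1]);cv2.imwrite("pics/side.png",S["side"]["img"][:,:,::-1])
E
```

```text
pics
{'time': 0.0, 'joint_pos': array([-8.21859292e+01,  7.51759557e+00,  8.53286278e+01,  5.69644885e-04,
        8.72621340e+01, -4.89429273e+00]), 'qd': array([ 0.10551645,  0.03734109, -0.02745137,  0.05841283,  0.07520642,
       -0.0487487 ]), 'joint_efforts': array([-2.15519399e-04, -5.69409370e+01, -5.00550413e+01, -2.38590437e-04,
        1.50835735e-02, -2.23425741e-05]), 'tool_pos': array([ 131.92516601, -584.70860876,  207.7247919 ]), 'tcp_rot': array([-1.79892086e+02, -9.81166448e-03,  1.27083265e+01]), 'ft_force': array([-0.11606905, -0.21873377, -0.28884427]), 'wrist_torque': array([-0.02192718,  0.01031931,  0.04039176]), 'grip_force': 0.0, 'finger_gap': 85.3589100266106}
top dict_keys(['img', 'K', 'pose']) [[-0.0, 1.0, -0.04, 509.01], [-1.0, -0.0, 0.01, -12.13], [0.01, 0.04, 1.0, 1196.78], [0.0, 0.0, 0.0, 1.0]]
side dict_keys(['img', 'K', 'pose']) [[-1.0, 0.01, -0.03, 536.1], [-0.03, -0.61, 0.79, 711.11], [-0.01, 0.79, 0.61, 620.82], [0.0, 0.0, 0.0, 1.0]]
key top [([408.3, 229.6], 0.66), ([401.9, 231.6], 0.6)]
key side [([346.5, 175.7], 0.63)]
key_grip top [([405.4, 228.0], 0.66)]
key_grip side [([345.0, 153.9], 0.49)]
stand_hole top [([407.8, 285.7], 0.97), ([456.2, 219.1], 0.89), ([403.4, 229.9], 0.6), ([405.5, 229.5], 0.17)]
stand_hole side [([395.5, 162.4], 0.89), ([344.5, 167.3], 0.61), ([337.2, 141.0], 0.55)]
slot top [([261.9, 232.5], 0.55)]
slot side [([353.6, 237.6], 0.54)]
stud top [([261.1, 231.8], 0.65)]
stud side [([355.3, 237.6], 0.55), ([252.2, 199.0], 0.36)]
tester top [([264.8, 233.7], 0.79)]
tester side [([352.4, 258.2], 0.81)]
```

View pics/top.png

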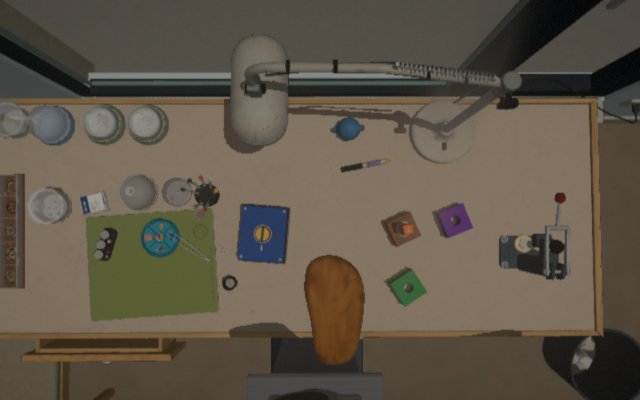

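View pics/side.png

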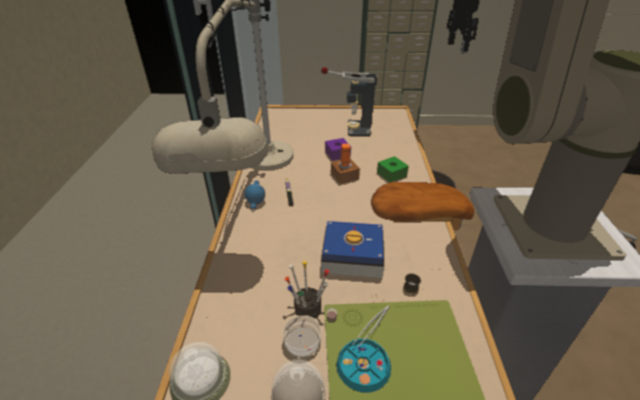

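The top picture shows three similar blocks: wooden at (403,229) with the orange key in it, purple at (455,220) and green at (408,287). The tester is at (263,233). The wooden block bearing the orange key is the one that fits. An enlarged crop will confirm it.

```bash
python3 - <<'E'
from h import *
t=snapshot("top");s=snapshot("side")
a=cv2.resize(t["img"][200:265,370:435],(520,520),interpolation=cv2.INTER_CUBIC)
a=np.hstack([cv2.resize(t["img"][200:260,375:435],(400,400),interpolation=cv2.INTER_CUBIC),cv2.resize(t["img"][200:266,230:296],(400,400),interpolation=cv2.INTER_CUBIC)])
cv2.imwrite("pics/c1.png",a[:,:,::-1])
print(t["K"],s["K"])
print("base",proj(t,[0,0,0]))
def tri(u,v):
    o1,d1=ray(t,u);o2,d2=ray(s,v)
    A=np.array([d1,-d2]).T;x=np.linalg.lstsq(A,o2-o1,rcond=None)[0];p,q=o1+d1*x[0],o2+d2*x[1];return ((p+q)/2).round(1),np.linalg.norm(p-q).round(1)
print("grip",tri((405.4,228),(345,153.9)))
print("hole",tri((403.4,229.9),(344.5,167.3)))
print("slot",tri((261.9,232.5),(353.6,237.6)))
print("tester",tri((264.8,233.7),(352.4,258.2)))
print("slot@62",atz(t,(261.9,232.5),62),"hole@36",atz(t,(403.4,229.9),36))
for l,z in[("tester",60),("stand_hole",36),("key_grip",98)]:
  for r in finder.trace(l,"top"):
    m=r["mask"]; b=r["box"]; c=cv2.minAreaRect(np.argwhere(m)[:,::-1].astype(np.float32)); 
    pts=np.array([atz(t,q,z)[:2] for q in cv2.boxPoints(c)]);
    print(l,round(r["confidence"],2),"rect",np.round(c[0],1),np.round(c[1],1),c[2],pts.round(0).tolist())
E
```

```text
[[503.74532976   0.         323.40165866]
 [  0.         503.74532976 201.0655241 ]
 [  0.           0.           1.        ]] [[385.36241415   0.         319.08900439]
 [  0.         385.36241415 197.37573309]
 [  0.           0.           1.        ]]
base [313.6243711  441.91670088]
grip (array([ 496.4, -207.1,   69.9]), np.float64(2.2))
hole (array([ 493.9, -210.5,   23.8]), np.float64(2.5))
slot (array([486.5, 114.9,  58.6]), np.float64(3.6))
tester (array([484.4, 114.8,  -3.8]), np.float64(0.1))
slot@62 [488.4038357  114.39561147  62.        ] hole@36 [ 492.77640567 -208.40365486   36.        ]
tester 0.93 rect [264.  233.9] [50.1 57.7] 3.4682295322418213 [[424.0, 170.0], [554.0, 162.0], [547.0, 50.0], [417.0, 58.0]]
tester 0.38 rect [262.5 234. ] [12. 13.] 90.0 [[499.0, 128.0], [498.0, 99.0], [471.0, 99.0], [472.0, 128.0]]
stand_hole 0.86 rect [407.3 287.2] [30.5 28. ] 56.3099365234375 [[373.0, -170.0], [408.0, -224.0], [350.0, -262.0], [315.0, -208.0]]
stand_hole 0.61 rect [402.  229.2] [28.6 29.9] 64.98310089111328 [[510.0, -160.0], [539.0, -223.0], [479.0, -250.0], [450.0, -187.0]]
stand_hole 0.59 rect [453.7 220.6] [28.4 30.5] 68.19859313964844 [[531.0, -280.0], [557.0, -346.0], [496.0, -370.0], [470.0, -304.0]]
key_grip 0.56 rect [404.5 229.5] [13. 17.] 90.0 [[509.0, -182.0], [509.0, -219.0], [480.0, -219.0], [480.0, -182.0]]
```

View pics/c1.png

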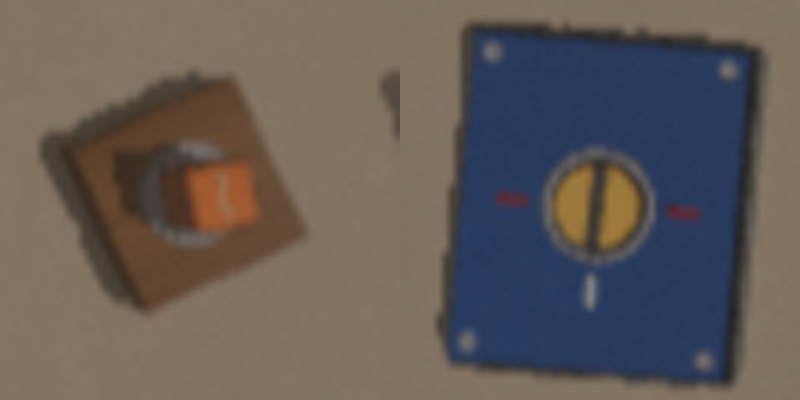

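The crop confirms the wooden block at (403,229), with the orange handle top at about (408.6,229.4). The stud is at (262.7,234) with its slot nearly along the image's vertical. I'll refine these numerically.

```bash
python3 - <<'E'
from h import *
T=[snapshot("top") for _ in range(4)]; t=T[0]; im=np.mean([x["img"].astype(float) for x in T],0)
hsv=cv2.cvtColor(im.astype(np.uint8),cv2.COLOR_RGB2HSV)
# brass
sub=hsv[222:246,250:276]; m=((sub[...,0]>12)&(sub[...,0]<35)&(sub[...,1]>90)&(sub[...,2]>90)).astype(np.uint8)
p=np.argwhere(m)[:,::-1].astype(np.float32)+[250,222]
c,r=cv2.minEnclosingCircle(p.astype(np.float32)); print("brass",p.mean(0),c,r,"centre@68",atz(t,p.mean(0),68).round(1),atz(t,c,68).round(1))
# slot: weighted darkness within radius 5.0
g=im.sum(2);yy,xx=np.mgrid[0:400,0:640];R=np.hypot(xx-p.mean(0)[0],yy-p.mean(0)[1]);mm=R<5
w=np.where(mm,np.clip(np.percentile(g[mm],70)-g,0,None),0)
cx,cy=(w*xx).sum()/w.sum(),(w*yy).sum()/w.sum()
C=np.cov(np.array([xx[mm],yy[mm]]),aweights=w[mm]);e,v=np.linalg.eigh(C);d=v[:,1];d*=-np.sign(d[1])
print("slot px",cx,cy,"@66",atz(t,(cx,cy),66).round(1),"yaw",np.degrees(np.arctan2(-d[0],-d[1])))
# orange top
sub=hsv[215:245,385:425]
for vmin in(110,140,160):
  m=((sub[...,0]<16)&(sub[...,1]>140)&(sub[...,2]>vmin)).astype(np.uint8)
  q=np.argwhere(m)[:,::-1].astype(np.float32)+np.float32([385,215]); 
  if len(q)<10: continue
  rc=cv2.minAreaRect(q);print("orange",vmin,len(q),q.mean(0),rc,atz(t,rc[0],98).round(1))
s=lambda a,b:np.array([375+a*.15,200+b*.15])
co=[s(235,77),s(308,237),s(148,310),s(70,150)]
W=np.array([atz(t,x,36) for x in co]);print("stand",W.round(1).tolist(),W.mean(0).round(1))
print("handle",[atz(t,s(*x),98).round(1)[:2].tolist() for x in((187,168),(250,160),(262,225),(200,233))])
sc=lambda a,b:np.array([230+(a-400)*.165,200+b*.165])
W=np.array([atz(t,sc(*x),60) for x in((492,52),(729,70),(704,361),(467,341))]);print("screws",W.mean(0).round(1))
E
```

```text
brass [261.99259259 233.52592593] (262.0, 233.5) 7.159010887145996 centre@68 [486.2 113.5  68. ] [486.3 113.5  68. ]
slot px 261.86214170492616 233.47940191090706 @66 [486.3 114.   66. ] yaw -7.0575688291241825
orange 110 86 [408.11627 228.73256] ((408.0, 228.5), (9.0, 10.0), 90.0) [ 496.7 -208.    98. ]
orange 140 63 [408.1111  228.90475] ((408.0, 229.0), (8.0, 8.0), 90.0) [ 495.6 -208.    98. ]
stand [[535.0, -224.7, 36.0], [479.6, -249.4, 36.0], [454.7, -193.7, 36.0], [510.0, -167.2, 36.0]] [ 494.8 -208.8   36. ]
handle [[503.9, -197.3], [506.4, -218.0], [485.2, -221.7], [482.6, -201.3]]
screws [485.1 112.9  60. ]
```

Request:
{"fn": "send_rows", "kwargs": {
  "steps": [
    [[0.6,1.3,0],[0,0,0.18]],
    [[1.3,2.9,0],[0,0,0.36]],
    [[1.95,4.6,0],[0,0,0.54]],
    [[2.6,6.2,0],[0,0,0.72]],
    [[2.6,6.2,0],[0,0,0.9]],
    [[3.8,7.4,0],[0,0,1.08]],
    [[5,8.6,0],[0,0,1.26]],
    [[6.1,9.7,0],[0,0,1.44]],
    [[7.2,10.8,0],[0,0,1.62]],
    [[8.3,11.8,0],[0,0,1.8]]
  ],
  "fingers": 0,
  "squeeze": 40
}}

```text
time: 2.4
tool_pos: [382.1, -230.1, 209.1]
tcp_rot: [180.0, 0.0, 116.2]
ft_force: [0.5, 0.3, -0.6]
finger_gap: 85.9
grip_force: 0.0
```

Request:
{"fn": "send_rows", "kwargs": {
  "steps": [
    [[1,0.2,0],[0,0,0.18]],
    [[2,0.4,0],[0,0,0.36]],
    [[3,0.6,0],[0,0,0.54]],
    [[3.8,0.76,0],[0,0,0.72]],
    [[3.8,0.76,-0.5],[0,0,0.9]],
    [[3.8,0.76,-1.2],[0,0,1.08]],
    [[3.8,0.76,-1.8],[0,0,1.277]],
    [[3.8,0.76,-2.8],[0,0,1.277]],
    [[3.8,0.76,-3.8],[0,0,1.277]],
    [[3.8,0.76,-4.5],[0,0,1.277]]
  ]
}}

```text
time: 3.65
tool_pos: [494.4, -208.2, 72.3]
tcp_rot: [180.0, -0.1, -171.0]
ft_force: [-0.1, 0.5, -0.4]
finger_gap: 85.5
grip_force: 0.0
```

Request:
{"fn": "send_rows", "kwargs": {
  "steps": [
    [[0,0,-0.4],[0,0,0]],
    [[0,0,-0.7],[0,0,0]],
    [[0,0,-0.7],[0,0,0]]
  ]
}}

```text
time: 4.03
tool_pos: [494.9, -208.5, 52.6]
tcp_rot: [180.0, -0.0, -171.0]
ft_force: [0.6, -0.1, -0.2]
finger_gap: 85.4
grip_force: 0.0
```

Request:
{"fn": "send_rows", "kwargs": {
  "steps": [
    [[0,0,0],[0,0,0]],
    [[0,0,0],[0,0,0]],
    [[0,0,0],[0,0,0]],
    [[0,0,0],[0,0,0]],
    [[0,0,0],[0,0,0]],
    [[0,0,0],[0,0,0]],
    [[0,0,0],[0,0,0]],
    [[0,0,0],[0,0,0]]
  ],
  "fingers": 1,
  "squeeze": 40
}}

```text
time: 5.03
tool_pos: [495.3, -208.6, 53.1]
tcp_rot: [-180.0, 0.0, -171.0]
ft_force: [-0.0, 0.8, 5.1]
finger_gap: 21.5
grip_force: 46.7
```

Request:
{"fn": "send_rows", "kwargs": {
  "steps": [
    [[0,0,0.3],[0,0,0]],
    [[0,0,1],[0,0,0]],
    [[0,0,2],[0,0,0]],
    [[0,0,3.2],[0,0,0]],
    [[0,0,3.2],[0,0,0]]
  ]
}}

```text
time: 5.65
tool_pos: [497.0, -209.6, 152.6]
tcp_rot: [-179.8, 0.3, -171.0]
ft_force: [0.9, -1.3, -0.4]
finger_gap: 21.3
grip_force: 46.0
```

```bash
python3 - <<'E'
from h import *
s=snapshot("side");x=sense();print(x["tool_pos"],x["ft_force"],x["wrist_torque"],x["finger_gap"])
p=proj(s,[495,-208,100]);print(p)
x0,y0=int(p[0])-40,int(p[1])-35
save(s,"lift.png",(x0,y0,x0+80,y0+60),10)
E
```

```text
[ 495.87141199 -209.04791159  150.394974  ] [-0.76641517  0.32634124 -0.93809501] [-0.03492077  0.02682612 -0.02114151] 20.6035643373974
[345.48038522 144.16048026]
```

View pics/lift.png

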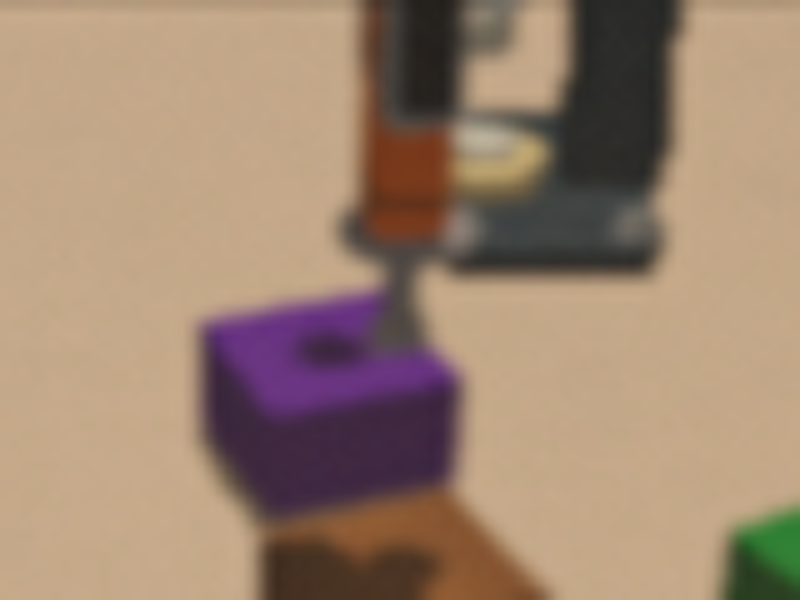

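The blade is wide along the bench's x direction, at about (400,340) in the crop. So the blade's x axis is along handle yaw 9° as assumed, and the key hangs upright. Next I move over the stud.

Request:
{"fn": "send_rows", "kwargs": {
  "steps": [
    [[0,0.8,0],[0,0,0]],
    [[-0.1,2.4,0],[0,0,-0.1]],
    [[-0.15,4.2,0],[0,0,-0.2]],
    [[-0.2,6,0],[0,0,-0.27]],
    [[-0.29,7.8,0],[0,0,-0.27]],
    [[-0.29,9.4,0],[0,0,-0.27]],
    [[-0.29,10.3,0],[0,0,-0.27]],
    [[-0.29,10.74,0],[0,0,-0.27]],
    [[-0.29,10.74,-0.4],[0,0,-0.27]],
    [[-0.29,10.74,-0.6],[0,0,-0.27]]
  ]
}}

```text
time: 6.95
tool_pos: [485.5, 112.6, 128.9]
tcp_rot: [-179.9, -0.1, 173.5]
ft_force: [0.2, -0.4, -1.4]
finger_gap: 21.3
grip_force: 46.0
```

Request:
{"fn": "send_rows", "kwargs": {
  "steps": [
    [[0,0,0],[0,0,0]],
    [[0,0,0],[0,0,0]],
    [[0,0,0],[0,0,0]]
  ]
}}

```text
time: 7.32
tool_pos: [486.7, 113.4, 131.2]
tcp_rot: [180.0, 0.0, 173.5]
ft_force: [-0.6, 0.5, -0.2]
finger_gap: 21.3
grip_force: 46.0
```

```bash
python3 - <<'E'
from h import *
S=[snapshot("side") for _ in range(5)];s=dict(S[0]);s["img"]=np.mean([a["img"].astype(float) for a in S],0).astype(np.uint8)
t=snapshot("top")
x=sense();print(x["tool_pos"],x["tcp_rot"],x["ft_force"],x["joint_pos"])
p=proj(s,[486,114,70]);print(p,proj(s,[486,114,80]),proj(s,[486,124,70]))
x0,y0=int(p[0])-25,int(p[1])-25
a=cv2.resize(s["img"][y0:y0+40,x0:x0+50],None,fx=12,fy=12,interpolation=cv2.INTER_CUBIC)
cv2.imwrite("pics/hov.png",a[:,:,::-1]);print(x0,y0)
np.save("hov.npy",s["img"])
E
```

```text
[486.38741423 113.74201765 130.93039306] [1.79996456e+02 1.34748942e-02 1.73543184e+02] [ 0.99178509  0.62185154 -1.17406461] [ 7.27876069e+00 -5.32938136e+00  1.06470891e+02  2.47765154e-04
  7.88445597e+01 -7.62644720e+01]
[353.21451321 233.30695532] [353.43683448 229.75944886] [353.41423093 236.5927675 ]
328 208
```

View pics/hov.png

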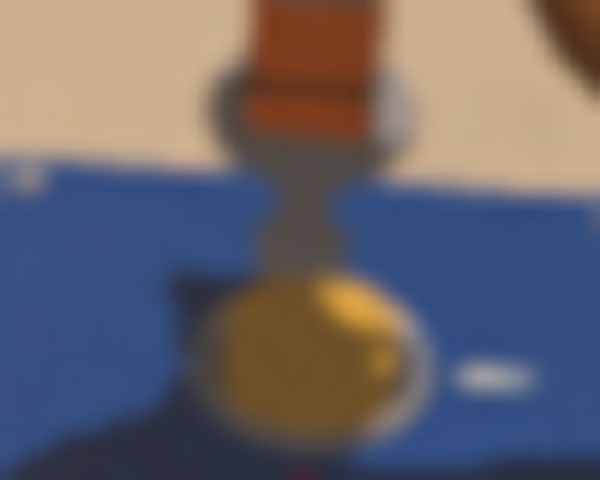

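The blade tip at about (353.4,230) in the side picture sits where kinematics put it. The stud, at about (354.5,237), looks roughly 2 px lower than I'd expect from the top view. I'll cross-check its y using the slot and cover in the initial side image.

```bash
python3 - <<'E'
from h import *
s=snapshot("side"); t=snapshot("top")
im=cv2.imread("pics/side.png").astype(float)
for c in(350,353,356): print(c,im[226:250,c,1].astype(int).tolist())
th=np.radians(-5);R=np.array([[np.cos(th),-np.sin(th)],[np.sin(th),np.cos(th)]])
for z in(60,):
  for a,b in((65,55),(65,-55),(-65,-55),(-65,55)):
    q=R@[a,b]+[486,113.7];print("corner",(a,b),proj(s,[*q,z]).round(1),"top",proj(t,[*q,z]).round(1))
print("back/front head edge",proj(s,[486,98.3,68]),proj(s,[486,129.5,68]),"slot top",proj(s,[486,113.7,67]))
u=im[200:280,300:410]; b=cv2.resize(u,None,fx=7,fy=7,interpolation=cv2.INTER_CUBIC);
for a,bb in((65,55),(65,-55),(-65,-55),(-65,55)):
    q=R@[a,bb]+[486,113.7];p=proj(s,[*q,60]);cv2.circle(b,tuple(int(v) for v in ((p-[300,200]+.5)*7)),3,(0,255,0),1)
for k in range(60):
    p=proj(s,[486+15.5*np.cos(k/9.55),113.7+15.5*np.sin(k/9.55),68]);cv2.circle(b,tuple(int(v) for v in ((p-[300,200]+.5)*7)),1,(0,0,255),-1)
cv2.imwrite("pics/ov.png",b)
E
```

```text
350 [76, 75, 76, 80, 98, 132, 152, 149, 127, 108, 128, 150, 154, 141, 110, 86, 84, 98, 100, 86, 77, 76, 76, 77]
353 [69, 65, 64, 74, 109, 143, 157, 153, 133, 104, 116, 147, 159, 156, 138, 99, 80, 94, 107, 94, 74, 63, 60, 59]
356 [74, 74, 73, 77, 96, 131, 154, 157, 141, 111, 110, 145, 158, 153, 130, 95, 80, 99, 111, 94, 77, 78, 78, 77]
corner (65, 55) [319.4 253. ] top [240.6 202.7]
corner (65, -55) [325.1 217.7] top [289.2 206.8]
corner (-65, -55) [383.6 221.8] top [284.2 264.5]
corner (-65, 55) [384.5 258.1] top [235.3 260.4]
back/front head edge [352.86581771 228.97648493] [353.48055645 239.13408483] slot top [353.14256988 234.26315072][ WARN:0@1.095] global loadsave.cpp:1063 imwrite_ Unsupported depth image for selected encoder is fallbacked to CV_8U.
```

View pics/ov.png

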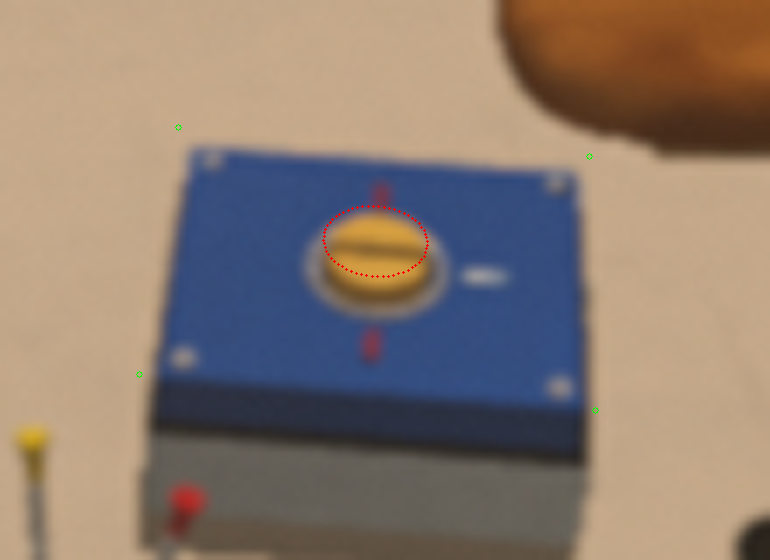

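The predicted head outline (red) lands on the stud to within about 1 px, and the slot dark line is at row 235.4 against 234.3 predicted. So y is good to about 3 mm, and touch will settle the rest.

Request:
{"fn": "send_rows", "kwargs": {
  "steps": [
    [[0,0,-0.15],[0,0,0]],
    [[0,0,-0.3],[0,0,0]],
    [[0,0,-0.33],[0,0,0]],
    [[0,0,-0.33],[0,0,0]]
  ]
}}

```text
time: 8.22
tool_pos: [486.2, 113.7, 120.7]
tcp_rot: [-180.0, -0.0, 173.5]
ft_force: [-0.2, 0.8, -0.3]
finger_gap: 21.1
grip_force: 46.0
```

Request:
{"fn": "send_rows", "kwargs": {
  "steps": [
    [[0,0,-0.02],[0,0,0]],
    [[0,0,-0.04],[0,0,0]],
    [[0,0,-0.04],[0,0,0]]
  ]
}}

```text
time: 8.6
tool_pos: [486.3, 113.7, 119.7]
tcp_rot: [-180.0, 0.0, 173.5]
ft_force: [0.6, 1.0, -1.4]
finger_gap: 21.2
grip_force: 46.0
```

Request:
{"fn": "send_rows", "kwargs": {
  "steps": [
    [[0,0,-0.02],[0,0,0]],
    [[0,0,-0.04],[0,0,0]],
    [[0,0,-0.04],[0,0,0]]
  ]
}}

```text
time: 8.98
tool_pos: [486.5, 113.7, 118.8]
tcp_rot: [180.0, 0.0, 173.5]
ft_force: [-0.1, -0.6, 2.0]
finger_gap: 21.3
grip_force: 46.5
```

Request:
{"fn": "send_rows", "kwargs": {
  "steps": [
    [[0,0,-0.02],[0,0,0]],
    [[0,0,-0.02],[0,0,0]]
  ]
}}

```text
time: 9.22
tool_pos: [486.5, 113.7, 118.2]
tcp_rot: [180.0, 0.0, 173.5]
ft_force: [-0.8, 0.2, 4.0]
finger_gap: 21.0
grip_force: 46.7
```

Contact is on the head top, at TCP z ≈ 118.6 (tip = TCP − 50.7). Now a light sweep in +y for the slot.

Request:
{"fn": "send_rows", "kwargs": {
  "steps": [
    [[0,0.015,0],[0,0,0]],
    [[0,0.03,0],[0,0,0]],
    [[0,0.03,0],[0,0,0]]
  ]
}}

```text
time: 9.6
tool_pos: [486.0, 114.7, 117.4]
tcp_rot: [180.0, -0.0, 173.5]
ft_force: [0.5, 0.3, -0.7]
finger_gap: 21.0
grip_force: 46.0
```

Request:
{"fn": "send_rows", "kwargs": {
  "steps": [
    [[0,0.015,0],[0,0,0]],
    [[0,0.03,0],[0,0,0]],
    [[0,0.03,0],[0,0,0]]
  ]
}}

```text
time: 9.98
tool_pos: [486.2, 115.6, 117.7]
tcp_rot: [180.0, -0.0, 173.5]
ft_force: [0.2, -0.7, -0.3]
finger_gap: 21.4
grip_force: 46.0
```

Request:
{"fn": "send_rows", "kwargs": {
  "steps": [
    [[0,-0.01,-0.04],[0,0,0]],
    [[0,-0.01,-0.08],[0,0,0]],
    [[0,-0.01,-0.12],[0,0,0]],
    [[0,-0.01,-0.12],[0,0,0]]
  ]
}}

```text
time: 10.48
tool_pos: [486.2, 115.2, 114.1]
tcp_rot: [-180.0, -0.0, 173.5]
ft_force: [0.4, 0.4, -0.9]
finger_gap: 21.5
grip_force: 46.0
```

Request:
{"fn": "send_rows", "kwargs": {
  "steps": [
    [[0,0,-0.03],[0,0,0]],
    [[0,0,-0.06],[0,0,0]],
    [[0,0,-0.09],[0,0,0]],
    [[0,0,-0.09],[0,0,0]]
  ]
}}

```text
time: 10.98
tool_pos: [486.5, 115.2, 112.0]
tcp_rot: [180.0, 0.0, 173.5]
ft_force: [-0.4, -0.1, 2.7]
finger_gap: 21.0
grip_force: 46.6
```

Request:
{"fn": "send_rows", "kwargs": {
  "steps": [
    [[0,0,-0.02],[0,0,0]],
    [[0,0,-0.04],[0,0,0]],
    [[0,0,-0.04],[0,0,0]]
  ]
}}

```text
time: 11.35
tool_pos: [486.5, 115.2, 110.5]
tcp_rot: [180.0, 0.0, 173.5]
ft_force: [0.1, -0.8, 3.2]
finger_gap: 21.0
grip_force: 46.7
```

Request:
{"fn": "send_rows", "kwargs": {
  "steps": [
    [[0,0,-0.02],[0,0,0]],
    [[0,0,-0.03],[0,0,0]],
    [[0,0,-0.03],[0,0,0]]
  ]
}}

```text
time: 11.72
tool_pos: [486.5, 115.2, 109.7]
tcp_rot: [180.0, 0.0, 173.5]
ft_force: [-0.9, 0.3, 4.8]
finger_gap: 21.3
grip_force: 46.9
```

Request:
{"fn": "send_rows", "kwargs": {
  "steps": [
    [[0,0,-0.015],[0,0,0]],
    [[0,0,-0.03],[0,0,0]],
    [[0,0,-0.03],[0,0,0]]
  ]
}}

```text
time: 12.1
tool_pos: [486.7, 115.3, 109.5]
tcp_rot: [180.0, 0.1, 173.5]
ft_force: [-2.1, -1.4, 10.1]
finger_gap: 21.0
grip_force: 47.5
```

On the ledge with a 10 N press. Turning clockwise in small amounts.

Request:
{"fn": "send_rows", "kwargs": {
  "steps": [
    [[0,0,0],[0,0,-0.05]],
    [[0,0,0],[0,0,-0.1]],
    [[0,0,0],[0,0,-0.15]],
    [[0,0,0],[0,0,-0.2]],
    [[0,0,0],[0,0,-0.25]],
    [[0,0,0],[0,0,-0.3]],
    [[0,0,0],[0,0,-0.3]]
  ]
}}

```text
time: 12.98
tool_pos: [487.0, 115.3, 109.5]
tcp_rot: [180.0, 0.1, 156.3]
ft_force: [-1.1, -0.3, 7.9]
finger_gap: 21.0
grip_force: 47.3
```

```bash
python3 -c "
from h import *
x=sense();print(x['tool_pos'],x['tcp_rot'],x['ft_force'],x['wrist_torque'])"
```

```text
[487.00740782 115.2929854  109.49241579] [1.79955279e+02 7.98505042e-02 1.56314786e+02] [-1.09327405 -0.29372196  7.91092102] [-0.0617195   0.29078171  0.09245742]
```

Request:
{"fn": "send_rows", "kwargs": {
  "steps": [
    [[0,0,-0.01],[0,0,-0.05]],
    [[0,0,-0.01],[0,0,-0.1]],
    [[0,0,-0.01],[0,0,-0.15]],
    [[0,0,-0.01],[0,0,-0.2]],
    [[0,0,-0.01],[0,0,-0.25]],
    [[0,0,-0.01],[0,0,-0.3]],
    [[0,0,-0.01],[0,0,-0.35]],
    [[0,0,-0.01],[0,0,-0.4]],
    [[0,0,-0.01],[0,0,-0.4]]
  ]
}}

```text
time: 14.1
tool_pos: [486.7, 114.9, 109.4]
tcp_rot: [180.0, 0.1, 133.4]
ft_force: [-4.2, -1.7, 11.9]
finger_gap: 21.2
grip_force: 47.6
```

```bash
python3 -c "
from h import *
x=sense();print(x['tool_pos'],x['tcp_rot'],x['ft_force'],x['wrist_torque'])"
```

```text
[486.65930503 114.93643853 109.36870973] [1.79988904e+02 5.21852553e-02 1.33397745e+02] [-4.18778818 -1.65341605 11.86327674] [-0.49914699  0.90277378  0.14839257]
```

Request:
{"fn": "send_rows", "kwargs": {
  "steps": [
    [[-0.015,-0.005,0],[0,0,0]],
    [[-0.03,-0.01,0],[0,0,0]],
    [[-0.03,-0.01,0],[0,0,-0.05]],
    [[-0.03,-0.01,0],[0,0,-0.1]],
    [[-0.03,-0.01,0],[0,0,-0.1]]
  ]
}}

```text
time: 14.72
tool_pos: [486.2, 114.8, 109.4]
tcp_rot: [179.9, 0.1, 127.7]
ft_force: [-1.3, -0.9, 10.3]
finger_gap: 21.0
grip_force: 47.4
```

Request:
{"fn": "send_rows", "kwargs": {
  "steps": [
    [[-0.01,-0.005,0],[0,0,-0.05]],
    [[-0.01,-0.005,0],[0,0,-0.1]],
    [[-0.01,-0.005,0],[0,0,-0.15]],
    [[-0.01,-0.005,0],[0,0,-0.2]],
    [[-0.01,-0.005,0],[0,0,-0.2]]
  ]
}}

```text
time: 15.35
tool_pos: [485.8, 114.6, 109.4]
tcp_rot: [179.9, 0.1, 116.2]
ft_force: [-1.9, -1.3, 9.8]
finger_gap: 20.8
grip_force: 47.5
```

Request:
{"fn": "send_rows", "kwargs": {
  "steps": [
    [[-0.01,-0.005,-0.005],[0,0,-0.04]],
    [[-0.01,-0.005,-0.005],[0,0,-0.08]],
    [[-0.01,-0.005,-0.005],[0,0,-0.12]],
    [[-0.01,-0.005,-0.005],[0,0,-0.12]]
  ]
}}

```text
time: 15.85
tool_pos: [485.6, 114.5, 109.4]
tcp_rot: [179.9, 0.0, 109.3]
ft_force: [-2.2, -0.6, 11.6]
finger_gap: 21.0
grip_force: 47.6
```

Request:
{"fn": "send_rows", "kwargs": {
  "steps": [
    [[0,0,0],[0,0,-0.04]],
    [[0,0,0],[0,0,-0.08]],
    [[0,0,0],[0,0,-0.08]]
  ]
}}

```text
time: 16.23
tool_pos: [485.5, 114.5, 109.3]
tcp_rot: [179.9, 0.0, 104.8]
ft_force: [-2.6, -1.4, 11.1]
finger_gap: 20.8
grip_force: 47.6
```

Request:
{"fn": "send_rows", "kwargs": {
  "steps": [
    [[-0.01,-0.005,0],[0,0,-0.04]],
    [[-0.01,-0.005,0],[0,0,-0.08]],
    [[-0.01,-0.005,0],[0,0,-0.08]]
  ]
}}

```text
time: 16.6
tool_pos: [485.2, 114.5, 109.3]
tcp_rot: [179.9, 0.0, 100.2]
ft_force: [-2.3, -0.6, 11.3]
finger_gap: 21.3
grip_force: 47.5
```

Request:
{"fn": "send_rows", "kwargs": {
  "steps": [
    [[0,0,0],[0,0,-0.03]],
    [[0,0,0],[0,0,-0.06]],
    [[0,0,0],[0,0,-0.06]]
  ]
}}

```text
time: 16.98
tool_pos: [485.1, 114.4, 109.0]
tcp_rot: [179.9, 0.0, 96.7]
ft_force: [-1.4, -0.1, 8.1]
finger_gap: 21.0
grip_force: 47.2
```

The force eased and z dropped, so this may be the catch. I'll press further here.

Request:
{"fn": "send_rows", "kwargs": {
  "steps": [
    [[0,0,-0.01],[0,0,0]],
    [[0,0,-0.02],[0,0,0]],
    [[0,0,-0.02],[0,0,0]]
  ]
}}

```text
time: 17.35
tool_pos: [485.1, 114.4, 108.6]
tcp_rot: [179.9, 0.0, 96.8]
ft_force: [-2.8, -1.7, 9.5]
finger_gap: 21.0
grip_force: 47.6
```

Request:
{"fn": "send_rows", "kwargs": {
  "steps": [
    [[0,0,-0.02],[0,0,0]],
    [[0,0,-0.03],[0,0,0]],
    [[0,0,-0.03],[0,0,0]]
  ]
}}

```text
time: 17.73
tool_pos: [485.2, 114.5, 108.1]
tcp_rot: [179.9, 0.0, 96.8]
ft_force: [-4.6, -0.3, 13.0]
finger_gap: 21.3
grip_force: 48.0
```

Request:
{"fn": "send_rows", "kwargs": {
  "steps": [
    [[0,0,-0.02],[0,0,0]],
    [[0,0,-0.03],[0,0,0]],
    [[0,0,-0.03],[0,0,0]]
  ]
}}

```text
time: 18.1
tool_pos: [484.8, 114.4, 105.9]
tcp_rot: [180.0, 0.0, 96.8]
ft_force: [0.6, 0.0, 4.2]
finger_gap: 21.2
grip_force: 46.7
```

Request:
{"fn": "send_rows", "kwargs": {
  "steps": [
    [[0,0,-0.02],[0,0,0]],
    [[0,0,-0.03],[0,0,0]],
    [[0,0,-0.03],[0,0,0]]
  ]
}}

```text
time: 18.48
tool_pos: [484.9, 114.4, 105.3]
tcp_rot: [180.0, 0.0, 96.8]
ft_force: [-0.6, -1.5, 8.3]
finger_gap: 21.1
grip_force: 47.2
```

Request:
{"fn": "send_rows", "kwargs": {
  "steps": [
    [[0,0,-0.015],[0,0,0]],
    [[0,0,-0.02],[0,0,0]],
    [[0,0,-0.02],[0,0,0]]
  ]
}}

```text
time: 18.85
tool_pos: [485.0, 114.5, 105.2]
tcp_rot: [179.9, 0.0, 96.8]
ft_force: [-2.8, -1.5, 11.5]
finger_gap: 21.3
grip_force: 47.7
```

The stud bottomed 4.2 mm below the ledge, about 7.5 mm in all, and the stiffness there is the arm's own. I'll relieve the torque and withdraw slowly.

Request:
{"fn": "send_rows", "kwargs": {
  "steps": [
    [[0,0,0.04],[0,0,0]],
    [[-0.01,0,0.05],[0,0,0.04]],
    [[-0.01,0,0.05],[0,0,0.08]],
    [[-0.01,0,0.07],[0,0,0.08]],
    [[-0.01,0,0.1],[0,0,0.08]],
    [[-0.01,0,0.1],[0,0,0.08]]
  ]
}}

```text
time: 19.6
tool_pos: [483.8, 114.5, 106.9]
tcp_rot: [-180.0, -0.0, 101.3]
ft_force: [1.3, 0.8, -1.9]
finger_gap: 21.0
grip_force: 46.0
```

Request:
{"fn": "send_rows", "kwargs": {
  "steps": [
    [[0,0,0.06],[0,0,0]],
    [[0,0,0.12],[0,0,0]],
    [[0,0,0.18],[0,0,0]],
    [[0,0,0.24],[0,0,0]],
    [[0,0,0.5],[0,0,0]],
    [[0,0,1],[0,0,0]],
    [[0,0,1.4],[0,0,0]],
    [[0,0,1.4],[0,0,0]]
  ]
}}

```text
time: 20.6
tool_pos: [485.5, 114.6, 151.3]
tcp_rot: [179.8, 0.0, 101.3]
ft_force: [0.3, -1.1, -1.3]
finger_gap: 21.1
grip_force: 46.1
```

```bash
python3 - <<'E'
from h import *
s=snapshot("side");x=sense();print(x["tool_pos"],x["tcp_rot"],x["ft_force"])
save(s,"after.png",(315,195,395,255),10)
E
```

```text
[484.87160624 114.53867167 150.19981721] [1.79895453e+02 6.96386892e-03 1.01345119e+02] [-1.21064674 -0.20029806 -1.08283478]
```

View pics/after.png

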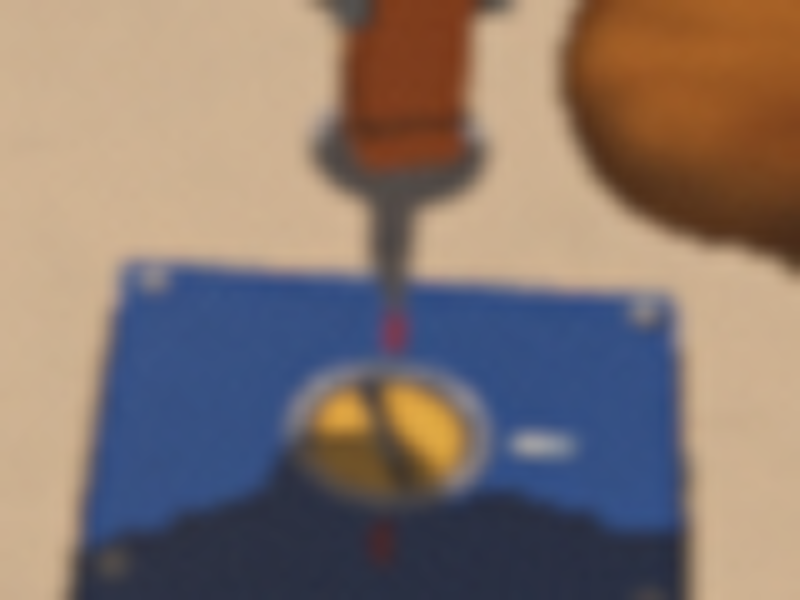

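The stud now sits flush in the cover at about (390,435), with its slot nearly on the red crosswise marks, so it is home. Now the key goes back.

Request:
{"fn": "send_rows", "kwargs": {
  "steps": [
    [[0,-0.8,0],[0,0,0.15]],
    [[0.05,-2.3,0],[0,0,0.3]],
    [[0.1,-3.8,0],[0,0,0.46]],
    [[0.16,-5.3,0],[0,0,0.63]],
    [[0.22,-6.8,0],[0,0,0.8]],
    [[0.28,-8.3,0],[0,0,0.97]],
    [[0.32,-9.6,0],[0,0,1.14]],
    [[0.36,-10.4,0],[0,0,1.3]],
    [[0.36,-10.765,0],[0,0,1.44]],
    [[0.36,-10.765,0],[0,0,1.53]]
  ]
}}

```text
time: 21.9
tool_pos: [494.4, -209.4, 148.4]
tcp_rot: [180.0, -0.1, -170.9]
ft_force: [-0.1, 0.7, -0.7]
finger_gap: 21.3
grip_force: 46.0
```

Request:
{"fn": "send_rows", "kwargs": {
  "steps": [
    [[0,0,0],[0,0,0]],
    [[0,0,-0.8],[0,0,0]],
    [[0,0,-1.5],[0,0,0]],
    [[0,0,-1.8],[0,0,0]],
    [[0,0,-1.8],[0,0,0]],
    [[0,0,-1.8],[0,0,0]]
  ]
}}

```text
time: 22.65
tool_pos: [495.6, -208.8, 96.2]
tcp_rot: [-180.0, 0.1, -171.0]
ft_force: [-0.5, -0.9, -0.3]
finger_gap: 21.0
grip_force: 46.0
```

Request:
{"fn": "send_rows", "kwargs": {
  "steps": [
    [[0,0,-0.15],[0,0,0]],
    [[0,0,-0.3],[0,0,0]],
    [[0,0,-0.45],[0,0,0]],
    [[0,0,-0.45],[0,0,0]]
  ]
}}

```text
time: 23.15
tool_pos: [494.6, -208.3, 81.1]
tcp_rot: [180.0, -0.1, -171.0]
ft_force: [-0.3, 0.0, -0.6]
finger_gap: 21.3
grip_force: 46.0
```

Request:
{"fn": "send_rows", "kwargs": {
  "steps": [
    [[0,0,-0.2],[0,0,0]],
    [[0,0,-0.4],[0,0,0]],
    [[0,0,-0.6],[0,0,0]],
    [[0,0,-0.8],[0,0,0]],
    [[0,0,-0.85],[0,0,0]],
    [[0,0,-0.85],[0,0,0]]
  ]
}}

```text
time: 23.9
tool_pos: [495.0, -208.5, 56.1]
tcp_rot: [180.0, -0.0, -171.0]
ft_force: [-0.4, 1.0, -0.5]
finger_gap: 21.0
grip_force: 46.0
```

Request:
{"fn": "send_rows", "kwargs": {
  "steps": [
    [[0,0,-0.03],[0,0,0]],
    [[0,0,-0.06],[0,0,0]],
    [[0,0,-0.08],[0,0,0]],
    [[0,0,-0.08],[0,0,0]]
  ]
}}

```text
time: 24.4
tool_pos: [495.0, -208.5, 53.8]
tcp_rot: [-180.0, -0.0, -171.0]
ft_force: [0.5, 0.7, -1.4]
finger_gap: 21.4
grip_force: 46.0
```

Request:
{"fn": "send_rows", "kwargs": {
  "steps": [
    [[0,0,-0.02],[0,0,0]],
    [[0,0,-0.04],[0,0,0]],
    [[0,0,-0.04],[0,0,0]]
  ]
}}

```text
time: 24.78
tool_pos: [495.2, -208.5, 53.1]
tcp_rot: [-180.0, 0.0, -171.0]
ft_force: [-1.7, 2.1, 4.0]
finger_gap: 21.1
grip_force: 46.7
```

The flange rests on the block (4 N). Releasing.

Request:
{"fn": "send_rows", "kwargs": {
  "steps": [
    [[0,0,0],[0,0,0]],
    [[0,0,0],[0,0,0]],
    [[0,0,0],[0,0,0]],
    [[0,0,0],[0,0,0]],
    [[0,0,0],[0,0,0]],
    [[0,0,0],[0,0,0]],
    [[0,0,0],[0,0,0]]
  ],
  "fingers": 0
}}

```text
time: 25.65
tool_pos: [495.0, -208.5, 52.6]
tcp_rot: [-180.0, 0.0, -171.0]
ft_force: [-0.3, 0.2, 0.3]
finger_gap: 85.0
grip_force: 0.0
```

Request:
{"fn": "send_rows", "kwargs": {
  "steps": [
    [[0,0,0.5],[0,0,0]],
    [[0,0,1.5],[0,0,0]],
    [[0,0,2.8],[0,0,0]],
    [[0,0,4],[0,0,0]],
    [[-1.3,0,5],[0,0,0]],
    [[-2.6,-0.4,5],[0,0,0]],
    [[-3.8,-0.7,5],[0,0,0]],
    [[-3.8,-0.7,5],[0,0,0]],
    [[-3.8,-0.7,5],[0,0,0]]
  ]
}}

```text
time: 26.78
tool_pos: [381.6, -229.7, 203.7]
tcp_rot: [-179.9, 0.1, -171.0]
ft_force: [-0.6, 0.7, 0.3]
finger_gap: 85.1
grip_force: 0.0
```

```bash
python3 - <<'E'
from h import *
s=snapshot("side");t=snapshot("top");x=sense();print(x["time"],x["tool_pos"],x["finger_gap"])
a=cv2.resize(s["img"][130:280,280:430],(400,400),interpolation=cv2.INTER_CUBIC);b=cv2.resize(t["img"][180:310,230:430],(400,260),interpolation=cv2.INTER_CUBIC)
b=np.vstack([b,np.zeros((140,400,3),np.uint8)])
cv2.imwrite("pics/end.png",np.hstack([a,b])[:,:,::-1])
E
```

```text
26.875 [ 381.7364287  -229.37823187  203.08997226] 85.37745528989561
```

View pics/end.png

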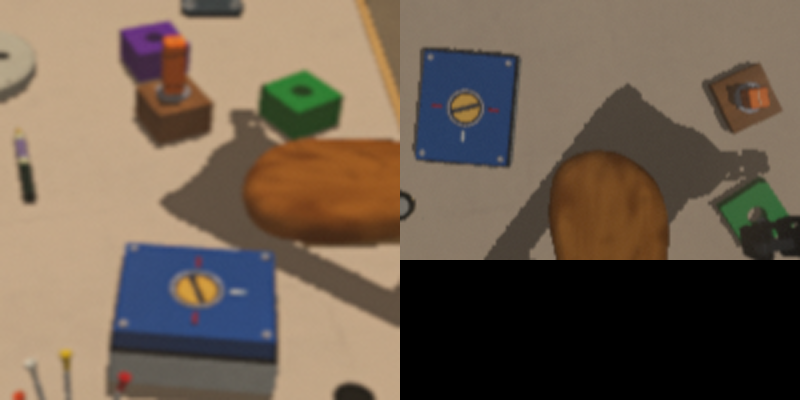

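The key stands upright in the wooden block, at (175,85) in the left panel. The stud is flush at (195,290), the other things are untouched and the gripper is clear. Handing in.

```bash
python3 -c "
from bench import order
print(order.hand_in())"
```

```text
the job is handed in; nothing more can be done
None
```

I pressed and turned the stud until it dropped about 4.2 mm off its ledge and sat flush in the cover, then put the key back upright in its wooden stand and handed the job in; the hand-in returned no verdict.

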